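# Wedge the rocking relay test set

### The arm

A 6-joint arm with a two-finger parallel gripper is mounted at the origin on the work surface. World frame = base frame: x ahead of the robot, y to its left, z up, the work surface at z = 0. Lengths are in m, angles in rad, forces in N, time in s.
With the tool pointing down it reaches from about 0.2 to 0.875 m from the base axis. Payload 3.4 kg.
Tool frame: the origin (TCP) lies midway between the tips of the shut fingers; the grasp point (between the pads) lies 19 mm behind it; z points along the fingers, y is the direction in which the jaws open and shut (so a half turn about z gives the same grasp; the last joint's range is limited). The gripper opens to 94 mm and grips with 3 to 60 N. Pads are 16 mm wide; open, the fingers measure 119 mm over their backs; the gripper's body (75 mm by 177 mm) begins 78 mm behind the grasp point.
Start: joints at [-1.27, 0.276, 1.505, -0, 1.361, -0.121], TCP at [0.235, -0.525, 0.205] pointing down, gripper open.
Joint ranges: [-2.89, 2.89], [-0.75, 2.08], [0.22, 2.7], [-1.18, 4.32], [0.11, 2.71], [-2.7, 2.7]. Speed limits (rad/s): [2.57, 2.57, 3.14, 3.14, 3.14, 3.14].

### API

Orientations are given as a 3x3 rotation matrix whose columns are the frame's x, y, z axes.
In Python, from workcell import env gives the robot as it stands.
- The arm moves only by the tool arm_command, never from a script. Its argument "series" is one flat list of numbers, 5 for each row, row after row: the finger opening in m, from 0 to 0.094, then the shift along the tool's x, y, z in m, then the turn about the tool's z in degrees. A call has 1 to 5 rows; each row shifts and turns the pose as measured when the row begins, along the tool's axes as they then stand; what a row does not reach is not made up. A row lasts 1/8 s, in which the tool goes at most 62.5 mm and 10.7 degrees, less where a joint would pass 70% of its speed; a pose out of reach is approached as far as the arm can. A call with a gripper value outside its range is refused whole. The fingers move at their own pace and stop on an object; "force" is the grip in N (left out, the last holds). Time passes only in rows, so rows that do not move let the fingers close. It gives the time, the measured TCP pose, the force and the opening at its end, in the units of the state.
- env.get_state(): the state, without advancing time (a new reading comes with each control period).
- env.snapshot(name): name is "scene" or "top" or "wrist"; returns (picture, depth): 420x560x3 uint8, red, green, blue; 420x560 float32, m along the optical axis (not along the pixel's ray), 0 where there is no reading.
- env.calibration(name): a dict with "camera_matrix" (3x3 intrinsics, pixels), "extrinsics" (4x4, takes a point from world to camera coordinates). Camera axes: x right, y down, z forward; pixel columns grow to the right and rows downward; lengths in m; the calibration is good to about 2 mm. A picture is of the moment at which its call begins: read the wrist's pose just before it. calibration takes no time and is no camera call; for the wrist camera it gives the pose at the moment of the call.
- env.finish_job(): hands the job in, once; it reports no verdict.
The state is a dict: "time": time; "joints": joint angles; "joint_vel": joint speeds; "effort": joint torques, N m; "tcp_pos": TCP position; "eef_rot": TCP orientation; "ft_force": force on the tool from outside, world axes, zero at the start; "torque": the same for the moment, N m; "grip_width": finger opening in m.
Only numpy, scipy, OpenCV 4.12 (cv2) and the standard library are available. Lean on these libraries where they do the work, as an engineer would, in place of code of your own. Each camera call takes 0.05 s, during which the arm holds its last target.

### The job

The blue test set rocks because one of its feet hangs over the notch in the steel plate. Push the orange wedge along the table, thin end first, under that hanging foot until it sits snugly and takes some of the weight without jacking the set up out of level, then press down with a fingertip on top of the case above that foot to check that it no longer rocks, and move clear. Only push and press: do not lift or tip the wedge or the set, leave the set where it stands, and leave the screwdriver, the relay and the jar alone.

Things in the scene. Friction and masses are not known exactly. Their poses are not given: they have to be found in the camera images.
- test_set: Loose blue instrument case, 160 (x) by 200 (y) by 100 mm, 1.7 kg, on four black domed feet 20 mm high and wide at x +-62, y +-82 mm: flat top 120 mm over the feet's undersides. Origin: centre, at that underside level; x to the cream panel (two bar handles stand 30 mm out), z up. Three feet stand on the plate, the one at (-62, +82) hangs; 3 N down above it rocks the set, let go it rocks back level.
- hanging_foot (a point): Lowest point of the hanging foot, at (-62, +82, 0) mm in the test set's frame, axes as the test set's. Its height over the table is the gap, 6 to 11 mm with the set level. The case wall on the wedge's side (+y) stands 18 mm outside it; the case's lower edge is 20 mm above it.
- corner_top (a point): The point on the flat top of the case right above the hanging foot, at (-62, +82, 120) mm in the test set's frame: the place to press for the rocking test.
- plate: Fixed steel plate under the test set, outline 210 (x) by 250 (y) mm, axes along the test set's, with a corner notch (x below -10, y above -35 mm) open to the flat grey mat at table level. Origin: centre of the outline, 20 mm below the top face, so under the table's surface; the top stands 6 to 11 mm above the table.
- wedge: Loose orange plastic wedge, 150 by 50 mm, 0.12 kg. Origin: centre of the underside; x along it to the thin end (x = 75 mm, 2 mm high). The top rises evenly to 17 mm at x = -35; from there to x = -75 a block 32 mm high, upright rear face to push. Starts on the set's +y side roughly pointing at the foot. Slides with about 1 N; the push exceeds 5 N once it bears on the foot; it does not slip back.
- screwdriver: Bystander: yellow-handled screwdriver lying on the table, about 200 mm long and 30 mm thick; leave it.
- relay: Bystander: blue relay block 45 by 90 by 58 mm; origin at the centre of its underside; leave it.
- jar: Bystander: clear jar with a red cap, 56 mm across, 70 mm high; origin at the centre of its underside; leave it.

How it is judged:
On the way, in this order (a step that is already met when the one before it is completed fails the run):
1. the wedge bears on the hanging foot from below, the set level (x of hanging_foot in the frame of wedge between -0.03 and 0.07 m and y of hanging_foot in the frame of wedge between -0.023 and 0.023 m and contact force between wedge and test_set above 0.4 N and angle between test_set's own z axis and vertical below 0.012 rad), for 0.2 s.
2. a fingertip presses on the top above that foot, with at least 4 N, and the set does not rock (contact force between the fingers and test_set above 4 N and horizontal distance between the grasp point and corner_top below 0.05 m and z of the grasp point in the frame of test_set above 0.12 m and angle between test_set's own z axis and vertical below 0.016 rad), for 0.2 s.
At the end, for the whole second after the job is handed in: The wedge lies on the table with its sloping top under the hanging foot (foot within 23 mm of the wedge's centre line) and carries at least 0.4 N of the set; the set is at rest, level within 0.012 rad, within 12 mm of its starting place; the bystanders are within 20 mm of theirs (all of step 1 and distance of test_set from where it was at the start of the episode below 0.012 m and angle between wedge's own z axis and vertical below 0.06 rad and linear speed of each of test_set, wedge below 0.01 m/s and distance of each of screwdriver, relay, jar from where it was at the start of the episode below 0.02 m); the robot touches nothing.
It fails at once if the wedge is lifted or tipped (height (world z) of wedge above 0.012 m or angle between wedge's own z axis and vertical above 0.2 rad).
It fails at once if the test set is lifted, tipped over or shoved away (angle between test_set's own z axis and vertical above 0.2 rad or distance of test_set from where it was at the start of the episode above 0.025 m).
It fails at once if a bystander is disturbed (distance of any of screwdriver, relay, jar from where it was at the start of the episode above 0.02 m).
It also fails if it takes over 54 s, if anything falls off the work surface, if the arm or the gripper's body presses on something with over 40 N, if the wrist force passes 120 N, or if a joint passes its speed limit or range.

## Working session

There is one attempt and no reset: what is moved stays moved. The work goes in short steps, Python scripts to look and compute and a tool call to move; the robot and the scene stay as the last step left them, time stands still between calls to the robot, and variables do not carry over. Pictures are saved under pics/ and viewed, and the job is handed in when it is done.

Besides the shell and the picture viewer there is one more tool, called after "Emit:" by a JSON object that holds its "method" and its "body". arm_command: Moves the arm, as the interface text tells. Its arguments: {"type":"object","properties":{"series":{"type":"array","items":{"type":"number"}},"force":{"type":"number"}},"required":["series"]}

```bash
mkdir -p pics; ls; python3 - <<'E'
from workcell import env
import cv2,numpy as np
s=env.get_state(); print({k:np.round(v,3).tolist() for k,v in s.items()})
for n in ["scene","top"]:
    p,d=env.snapshot(n); cv2.imwrite(f"pics/{n}0.png",p[:,:,::-1]); np.savez(f"/tmp/{n}0.npz",p=p,d=d)
    c=env.calibration(n); print(n,np.round(c["camera_matrix"],1).tolist(),np.round(c["extrinsics"],3).tolist())
E
```

```text
pics
{'time': 0.0, 'joints': [-1.27, 0.277, 1.506, -0.0, 1.361, -0.121], 'joint_vel': [-0.001, 0.0, 0.003, -0.001, 0.0, -0.002], 'effort': [0.002, -40.458, -23.723, 0.07, 0.034, -0.0], 'tcp_pos': [0.235, -0.524, 0.205], 'eef_rot': [[0.912, 0.409, -0.001], [0.409, -0.912, 0.002], [0.0, -0.002, -1.0]], 'ft_force': [-0.125, -0.04, -0.542], 'torque': [0.003, 0.009, -0.035], 'grip_width': 0.094}
scene [[408.9, 0.0, 283.7], [0.0, 408.9, 208.3], [0.0, 0.0, 1.0]] [[-1.0, -0.02, 0.008, 0.457], [-0.021, 0.808, -0.588, 0.044], [0.005, -0.588, -0.809, 1.117], [0.0, 0.0, 0.0, 1.0]]
top [[522.7, 0.0, 276.4], [0.0, 522.7, 208.8], [0.0, 0.0, 1.0]] [[-0.001, -1.0, -0.011, 0.004], [-0.996, 0.002, -0.089, 0.475], [0.089, 0.011, -0.996, 1.425], [0.0, 0.0, 0.0, 1.0]]
```

View pics/scene0.png

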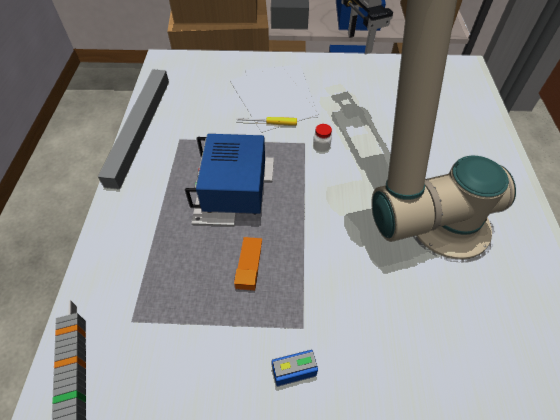

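View pics/top0.png

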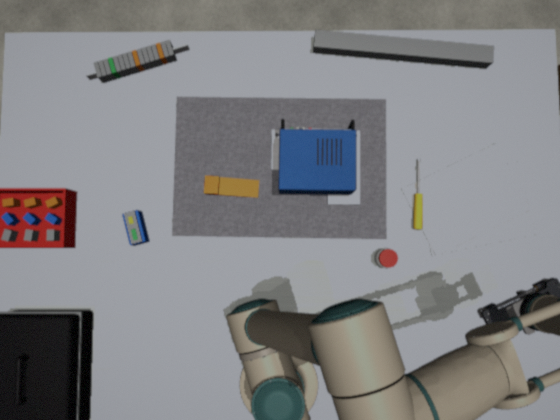

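The scene view shows the blue set at about (232,172) with its panel to the left (+x), and the wedge at (248,263) pointing at it. The top view has the set at (317,160), the wedge at (232,186), the relay at (134,227), the jar at (386,258) and the screwdriver at (418,200). Next I measure.

```bash
cat > h.py <<'E'
import cv2,numpy as np
from workcell import env
def load(n,k=0):
    z=np.load(f"/tmp/{n}{k}.npz"); return z["p"],z["d"]
def pts(n,d,c=None):
    c=c or env.calibration(n); K=c["camera_matrix"];E=c["extrinsics"]
    v,u=np.mgrid[:420,:560]; P=np.stack([(u-K[0,2])/K[0,0]*d,(v-K[1,2])/K[1,1]*d,d],-1)
    return (P-E[:3,3])@E[:3,:3]
def ray(n,uv,z,c=None):
    c=c or env.calibration(n); K=c["camera_matrix"];E=np.array(c["extrinsics"])
    uv=np.atleast_2d(uv).astype(float); r=np.c_[(uv[:,0]-K[0,2])/K[0,0],(uv[:,1]-K[1,2])/K[1,1],np.ones(len(uv))]@E[:3,:3]
    o=-E[:3,:3].T@E[:3,3]; return o+r*((z-o[2])/r[:,2])[:,None]
def big(m):
    n,l,s,_=cv2.connectedComponentsWithStats(m.astype(np.uint8)); return l==1+np.argmax(s[1:,4])
E
python3 - <<'E'
from h import *
for n in ["top","scene"]:
    p,d=load(n); X=pts(n,d); h=cv2.cvtColor(p,cv2.COLOR_RGB2HSV)
    # table and mat check
    for nm,m in [("mat",(slice(210,225),slice(200,300)) if n=="top" else (slice(290,310),slice(170,290)))]:
        print(n,nm,np.round(X[m].reshape(-1,3).mean(0),4))
    reg=np.zeros((420,560),bool)
    if n=="top": reg[110:215,180:390]=1
    else: reg[120:300,170:280]=1
    blue=big((h[...,0]>100)&(h[...,0]<130)&(h[...,1]>150)&reg)
    org=big((h[...,0]>5)&(h[...,0]<22)&(h[...,1]>150)&reg&(X[...,1]<1))
    for nm,m in [("blue",blue),("orange",org)]:
        Q=X[m]; print(nm,m.sum(),"z pct",np.round(np.percentile(Q[:,2],[1,10,50,90,99]),4))
        if nm=="blue":
            top=m&(X[...,2]>.115); zt=np.median(X[top][:,2]); print("ztop",zt)
            vv,uu=np.nonzero(top); r=ray(n,np.c_[uu,vv],zt)[:,:2]; R=cv2.minAreaRect(r.astype(np.float32)*1000); print("rect",R)
            print(np.round(cv2.boxPoints(R),1).tolist())
        else:
            R=cv2.minAreaRect(Q[:,:2].astype(np.float32)*1000); print("rect",R); print(np.round(cv2.boxPoints(R),1).tolist())
            bl=m&(X[...,2]>.025); Q=X[bl]; R=cv2.minAreaRect(Q[:,:2].astype(np.float32)*1000);print("block",bl.sum(),np.median(Q[:,2]),R)
E
```

```text
top mat [0.4537 0.0788 0.0054]
blue 4293 z pct [0.0769 0.123  0.1272 0.1308 0.1339]
ztop 0.1273059251824719
rect ((592.6923217773438, -101.86756134033203), (193.1486053466797, 158.83734130859375), 88.94300842285156)
[[511.5, -197.0], [670.2999877929688, -199.89999389648438], [673.9000244140625, -6.800000190734863], [515.0999755859375, -3.799999952316284]]
orange 831 z pct [-0.0034  0.0017  0.0109  0.0311  0.036 ]
rect ((487.35565185546875, 66.39759826660156), (300.5018310546875, 116.88810729980469), 50.75368881225586)
[[347.0, -13.0], [437.6000061035156, -86.9000015258789], [627.7000122070312, 145.8000030517578], [537.2000122070312, 219.6999969482422]]
block 212 0.030053452121235752 ((446.29974365234375, 103.51473999023438), (301.2794189453125, 54.15755844116211), 39.377601623535156)
scene mat [0.5817 0.234  0.0038]
blue 4642 z pct [0.0386 0.068  0.1274 0.1298 0.1316]
ztop 0.12813623886468484
rect ((596.7505493164062, -74.81676483154297), (247.0970916748047, 158.2629852294922), 89.10952758789062)
[[515.7000122070312, -197.10000610351562], [674.0, -199.60000610351562], [677.7999877929688, 47.5], [519.5, 49.900001525878906]]
orange 1066 z pct [-0.0006  0.0032  0.012   0.0318  0.034 ]
rect ((519.6842041015625, 344.0852355957031), (71.48021697998047, 585.3397827148438), 6.394867420196533)
[[451.6000061035156, 631.0], [516.7999877929688, 49.29999923706055], [587.7999877929688, 57.20000076293945], [522.5999755859375, 638.9000244140625]]
block 337 0.03091400074379173 ((514.1646728515625, 399.11566162109375), (54.739845275878906, 477.14923095703125), 8.564949989318848)
```

```bash
python3 - <<'E'
from h import *
p,d=load("top"); cv2.imwrite("pics/topcrop.png",cv2.resize(p[110:220,190:370,::-1],None,fx=4.4,fy=4.4,interpolation=cv2.INTER_NEAREST))
p,d=load("scene"); cv2.imwrite("pics/scenecrop.png",cv2.resize(p[125:300,170:290,::-1],None,fx=3.4,fy=3.4,interpolation=cv2.INTER_NEAREST))
E
```

```text
(no output)
```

View pics/topcrop.png

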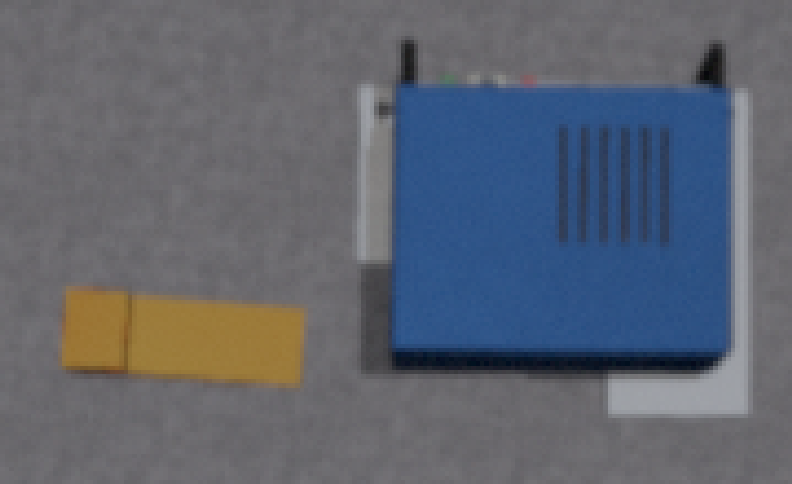

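View pics/scenecrop.png

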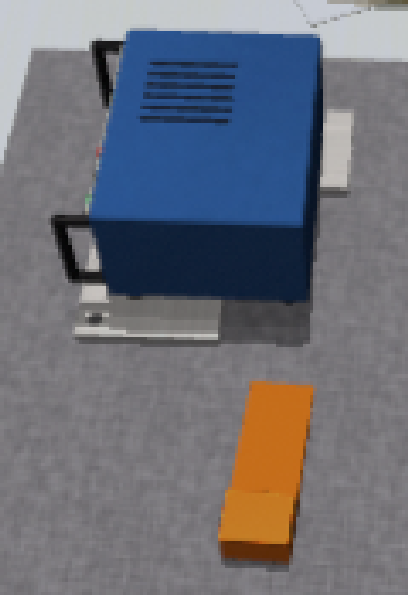

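```bash
python3 - <<'E'
from h import *
f=lambda x,y,s,u0,v0:((x+.5)/s-.5+u0,(y+.5)/s-.5+v0)
T=lambda x,y:f(x,y,4.4,190,110); S=lambda x,y:f(x,y,3.4,170,125)
def show(nm,n,cs,z):
    P=ray(n,cs,z); print(n,nm,np.round(P*1000,1)[:,:2].tolist()); return P
for zt in (.127,):
    show("case +x+y,+x-y,-x-y,-x+y","top",[T(395,86),T(731,88),T(731,350),T(392,350)],zt)
    show("case","scene",[S(125,30),S(321,36),S(308,228),S(92,217)],zt)
show("wedge thin","top",[T(305,307),T(301,387)],.002)
show("wedge rear top","top",[T(64,286),T(62,371)],.032)
show("wedge thin","scene",[S(250,381),S(314,386)],.002)
show("wedge rear top","scene",[S(219,541),S(292,546)],.032)
show("wedge rear bottom","scene",[S(221,559),S(291,564)],.0)
show("plate notch inner corner/edges","top",[T(357,262),T(357,85),T(751,414),T(607,414),T(751,89)],.007)
show("plate +y edge top","scene",[S(74,335),S(219,335)],.007)
# mask based line fits, top view, wedge
p,d=load("top");h=cv2.cvtColor(p,cv2.COLOR_RGB2HSV)
reg=np.zeros((420,560),bool);reg[165:210,180:275]=1
m=big((h[...,1]>110)&(h[...,0]<30)&reg);print(m.sum())
vv,uu=np.nonzero(m);c=np.array([[u,vv[uu==u].min()-.5,vv[uu==u].max()+.5] for u in range(uu.min()+3,uu.max()-2)])
print("cols",uu.min(),uu.max())
for k in (1,2): print(np.round(np.polyfit(c[15:,0],c[15:,k],1),4), end=" ")
dm=pts("top",d)
mm=cv2.erode(m.astype(np.uint8),np.ones((7,7)))>0
Q=dm[mm];Q=Q[np.abs(Q[:,2])<.05]; print(np.round(Q.mean(0),4))
E
```

```text
top case +x+y,+x-y,-x-y,-x+y [[673.4, -5.8], [671.4, -203.8], [515.9, -201.6], [516.4, -3.8]]
scene case [[676.7, -201.0], [516.3, -198.6], [516.1, 0.9], [675.1, -5.1]]
top wedge thin [[560.2, 52.7], [508.6, 55.2]]
top wedge rear top [[569.5, 202.9], [515.8, 203.6]]
scene wedge thin [[563.2, 55.5], [513.1, 58.8]]
scene wedge rear top [[570.9, 206.3], [519.7, 208.8]]
scene wedge rear bottom [[572.5, 205.1], [522.0, 207.8]]
top plate notch inner corner/edges [[588.4, 19.3], [703.5, 19.3], [490.2, -230.6], [490.4, -139.4], [699.9, -233.8]]
scene plate +y edge top [[705.5, 19.3], [590.6, 16.3]]
955
cols 204 258
[7.350000e-02 1.608253e+02] [6.570000e-02 1.801249e+02] [0.5388 0.131  0.0136]
```

Emit:
{"method": "arm_command", "body": {"series": [0.02,0.042,-0.04,0,0,0.02,0.042,-0.04,0,0,0.02,0.042,-0.04,0,0,0.02,0.042,-0.04,0,0,0.02,0.042,-0.04,0,0], "force": 20}}

```text
time: 0.72
tcp_pos: [0.3467, -0.2517, 0.2022]
eef_rot: [[0.916, 0.402, -0.001], [0.402, -0.916, 0.004], [0.001, -0.004, -1.0]]
ft_force: [1.2, 0.2, -0.6]
grip_width: 0.047
```

Emit:
{"method": "arm_command", "body": {"series": [0.02,0.042,-0.04,0,0,0.02,0.042,-0.04,0,0,0.02,0.042,-0.04,0,0,0.02,0.042,-0.04,0,0,0.02,0.042,-0.04,0,0]}}

```text
time: 1.35
tcp_pos: [0.4603, 0.0251, 0.2028]
eef_rot: [[0.916, 0.4, 0.0], [0.4, -0.916, 0.004], [0.002, -0.003, -1.0]]
ft_force: [1.1, -0.9, 1.0]
grip_width: 0.0205
```

Emit:
{"method": "arm_command", "body": {"series": [0.02,0.042,-0.043,0,0,0.02,0.042,-0.043,0,0,0.02,0.042,-0.043,0,0,0.02,0.042,-0.043,0,0,0.02,0,0,0,0]}}

```text
time: 1.98
tcp_pos: [0.547, 0.2616, 0.2009]
eef_rot: [[0.914, 0.406, -0.001], [0.406, -0.914, 0.002], [-0.0, -0.003, -1.0]]
ft_force: [-0.2, -0.4, -0.5]
grip_width: 0.0197
```

Emit:
{"method": "arm_command", "body": {"series": [0.02,0,0,0,-10.6,0.02,0,0,0,-10.6,0.02,0,0,0,-10.6,0.02,0,0,0,-10.6,0.02,0,0,0,-10.6]}}

```text
time: 2.6
tcp_pos: [0.5433, 0.2565, 0.1983]
eef_rot: [[0.213, 0.977, -0.009], [0.977, -0.213, -0.003], [-0.005, -0.008, -1.0]]
ft_force: [-0.3, -0.0, 0.1]
grip_width: 0.0199
```

Emit:
{"method": "arm_command", "body": {"series": [0.02,0,0,0,-10,0.02,0,0,0,0]}}

```text
time: 2.85
tcp_pos: [0.542, 0.2536, 0.1977]
eef_rot: [[0.038, 0.999, -0.011], [0.999, -0.038, -0.005], [-0.006, -0.011, -1.0]]
ft_force: [0.6, -0.3, -0.5]
grip_width: 0.0197
```

```bash
python3 - <<'E'
from h import *
p,d=env.snapshot("wrist"); c=env.calibration("wrist"); cv2.imwrite("pics/w1.png",p[:,:,::-1]); np.savez("/tmp/wrist1.npz",p=p,d=d); np.savez("/tmp/w1c.npz",**c)
s=env.get_state(); print(s["time"],s["tcp_pos"],np.round(s["eef_rot"],3).tolist(),np.round(s["ft_force"],2),np.degrees(np.arctan2(s["eef_rot"][1][0],s["eef_rot"][0][0])))
E
```

```text
2.9 [0.54202818 0.25367884 0.19770174] [[0.039, 0.999, -0.011], [0.999, -0.039, -0.005], [-0.006, -0.011, -1.0]] [-0.05 -0.41  0.56] 87.78090995914788
```

View pics/w1.png

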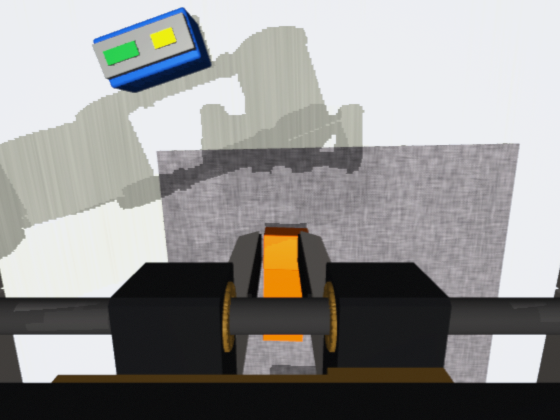

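The wrist view (image up = +y) shows the wedge running between the fingers, rear edge at about (265–307, 227–235), relay well off at (150,50).

```bash
python3 - <<'E'
from h import *
p,d=load("wrist",1); c=dict(np.load("/tmp/w1c.npz"))
cv2.imwrite("pics/w1c.png",cv2.resize(p[215:355,230:340,::-1],None,fx=4,fy=4,interpolation=cv2.INTER_NEAREST))
E=c["extrinsics"];print(-E[:3,:3].T@E[:3,3])
print(np.round(1000*ray("wrist",[(264,235),(299,235)],.032,c),1), np.round(1000*ray("wrist",[(264,228),(307,228)],0,c),1),np.round(1000*ray("wrist",[(264,341),(303,341)],.002,c),1))
E
```

```text
[0.54661133 0.31876361 0.37639188]
[[522.  205.4  32. ]
 [559.6 204.   32. ]] [[520.1 203.4   0. ]
 [570.3 201.6   0. ]] [[512.8  54.5   2. ]
 [562.2  53.    2. ]]
```

View pics/w1c.png

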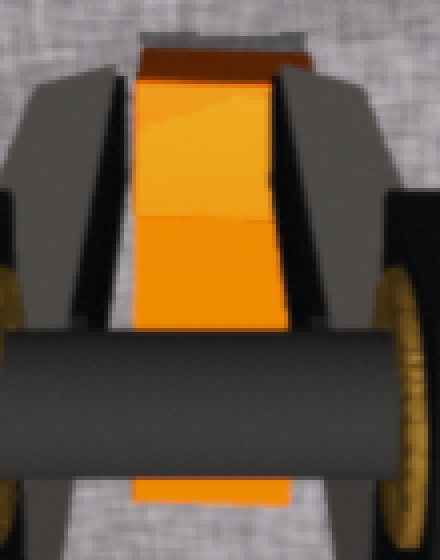

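Emit:
{"method": "arm_command", "body": {"series": [0.02,0,0.003,0.055,-0.8,0.02,0,0,0.055,0,0.02,0,0,0.05,0,0.02,0,0,0.015,0,0.02,0,0,0,0]}}

```text
time: 3.52
tcp_pos: [0.5459, 0.2512, 0.0213]
eef_rot: [[0.038, 0.999, -0.005], [0.999, -0.038, -0.004], [-0.004, -0.005, -1.0]]
ft_force: [0.2, 0.2, 0.0]
grip_width: 0.0202
```

Emit:
{"method": "arm_command", "body": {"series": [0.02,0,0,0.009,0,0.02,-0.015,0,0,0,0.02,-0.008,0,0,0,0.02,-0.004,0,0,0]}}

```text
time: 4.03
tcp_pos: [0.5488, 0.2234, 0.0172]
eef_rot: [[0.039, 0.999, 0.005], [0.999, -0.039, -0.002], [-0.001, 0.005, -1.0]]
ft_force: [-0.8, -1.1, 0.5]
grip_width: 0.02
```

Emit:
{"method": "arm_command", "body": {"series": [0.02,-0.005,-0.004,0.003,0,0.02,-0.01,0,0.001,0,0.02,-0.01,0,0,0,0.02,-0.01,0,0,0,0.02,0,0,0,0]}}

```text
time: 4.65
tcp_pos: [0.5434, 0.186, 0.0137]
eef_rot: [[0.04, 0.999, 0.006], [0.999, -0.04, -0.001], [-0.0, 0.006, -1.0]]
ft_force: [-0.7, -0.9, -0.5]
grip_width: 0.0204
```

```bash
cat > look.py <<'E'
from h import *
import sys
k=sys.argv[1]
for n in ("top","scene"):
    p,d=env.snapshot(n); np.savez(f"/tmp/{n}{k}.npz",p=p,d=d)
    cv2.imwrite(f"pics/{n}{k}.png",cv2.resize(p[110:220,190:370,::-1],None,fx=4.4,fy=4.4,interpolation=cv2.INTER_NEAREST) if n=="top" else cv2.resize(p[125:300,170:290,::-1],None,fx=3.4,fy=3.4,interpolation=cv2.INTER_NEAREST))
s=env.get_state();print(s["time"],np.round(s["tcp_pos"],4),np.round(s["ft_force"],2))
E
python3 look.py 2
```

```text
4.75 [0.5435 0.1867 0.0137] [-0.07  0.51  0.7 ]
```

View pics/scene2.png

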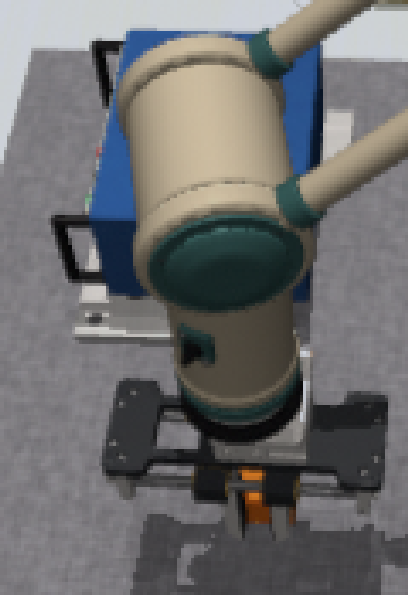

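View pics/top2.png

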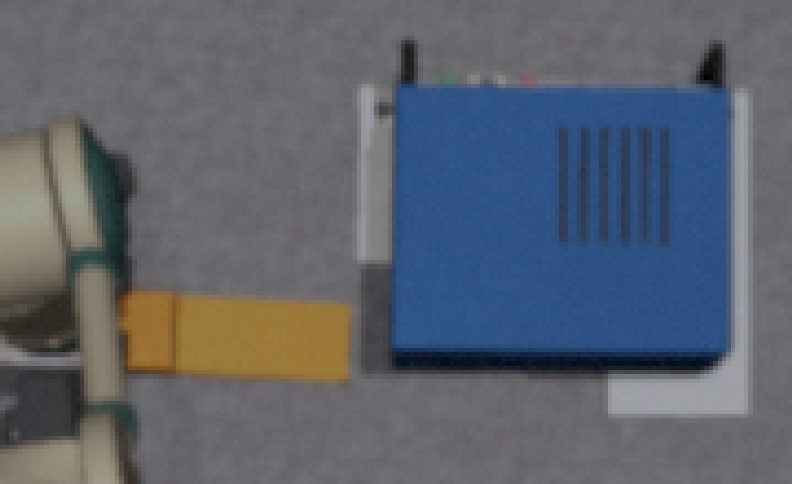

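Emit:
{"method": "arm_command", "body": {"series": [0.02,-0.012,0,0,0,0.02,-0.012,0,0,0,0.02,-0.012,0,0,0,0.02,-0.012,0,0,0,0.02,0,0,0,0]}}

```text
time: 5.38
tcp_pos: [0.5415, 0.1355, 0.0136]
eef_rot: [[0.04, 0.999, 0.006], [0.999, -0.04, -0.0], [0.0, 0.006, -1.0]]
ft_force: [0.9, 0.5, 0.4]
grip_width: 0.0201
```

```bash
python3 look.py 3
```

```text
5.475 [0.5417 0.1364 0.0137] [-0.27  0.13  0.55]
```

View pics/top3.png

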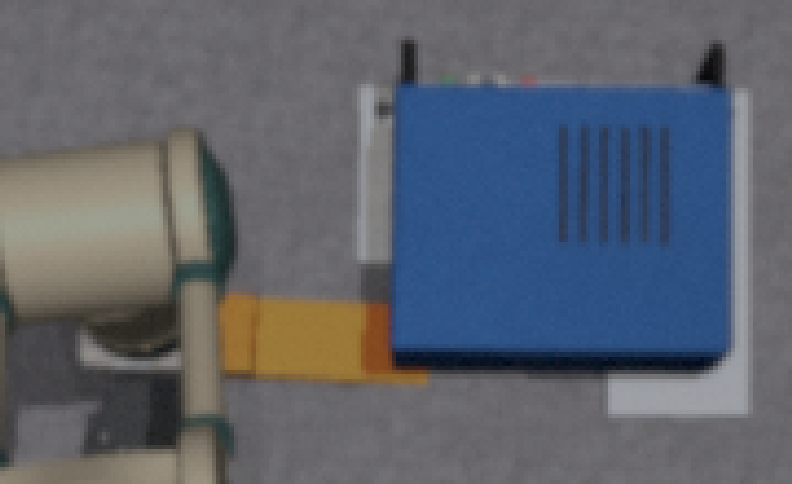

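Emit:
{"method": "arm_command", "body": {"series": [0.02,-0.006,0,0,0,0.02,-0.005,0,0,0,0.02,-0.005,0,0,0,0.02,-0.004,0,0,0,0.02,0,0,0,0]}}

```text
time: 6.1
tcp_pos: [0.541, 0.1159, 0.0137]
eef_rot: [[0.038, 0.999, 0.007], [0.999, -0.038, 0.001], [0.001, 0.007, -1.0]]
ft_force: [-0.1, -0.5, -0.8]
grip_width: 0.0201
```

Emit:
{"method": "arm_command", "body": {"series": [0.02,-0.003,0,0,0,0.02,-0.002,0,0,0]}}

```text
time: 6.35
tcp_pos: [0.5408, 0.1109, 0.0137]
eef_rot: [[0.038, 0.999, 0.007], [0.999, -0.038, 0.001], [0.001, 0.007, -1.0]]
ft_force: [-0.4, 0.6, -0.6]
grip_width: 0.02
```

Emit:
{"method": "arm_command", "body": {"series": [0.02,-0.002,0,0,0,0.02,-0.002,0,0,0]}}

```text
time: 6.6
tcp_pos: [0.5406, 0.1067, 0.0137]
eef_rot: [[0.038, 0.999, 0.007], [0.999, -0.038, 0.001], [0.001, 0.007, -1.0]]
ft_force: [0.1, 0.2, -0.2]
grip_width: 0.0202
```

Emit:
{"method": "arm_command", "body": {"series": [0.02,-0.002,0,0,0,0.02,0,0,0,0]}}

```text
time: 6.85
tcp_pos: [0.5405, 0.1043, 0.0137]
eef_rot: [[0.038, 0.999, 0.007], [0.999, -0.038, 0.001], [0.001, 0.007, -1.0]]
ft_force: [-0.4, 0.9, 0.5]
grip_width: 0.0199
```

Emit:
{"method": "arm_command", "body": {"series": [0.02,-0.002,0,0,0,0.02,0,0,0,0]}}

```text
time: 7.1
tcp_pos: [0.5404, 0.1021, 0.0137]
eef_rot: [[0.038, 0.999, 0.007], [0.999, -0.038, 0.001], [0.001, 0.007, -1.0]]
ft_force: [0.1, -0.4, -0.0]
grip_width: 0.0201
```

Emit:
{"method": "arm_command", "body": {"series": [0.02,-0.002,0,0,0]}}

```text
time: 7.22
tcp_pos: [0.5403, 0.1002, 0.0136]
eef_rot: [[0.038, 0.999, 0.007], [0.999, -0.038, 0.001], [0.001, 0.007, -1.0]]
ft_force: [0.5, 0.2, 0.2]
grip_width: 0.0198
```

Emit:
{"method": "arm_command", "body": {"series": [0.02,-0.0015,0,0,0]}}

```text
time: 7.35
tcp_pos: [0.5403, 0.0987, 0.0136]
eef_rot: [[0.038, 0.999, 0.007], [0.999, -0.038, 0.001], [0.001, 0.007, -1.0]]
ft_force: [0.0, 1.0, 0.2]
grip_width: 0.0202
```

Emit:
{"method": "arm_command", "body": {"series": [0.02,-0.0015,0,0,0,0.02,-0.0015,0,0,0]}}

```text
time: 7.6
tcp_pos: [0.5402, 0.0955, 0.0136]
eef_rot: [[0.038, 0.999, 0.007], [0.999, -0.038, 0.001], [0.001, 0.007, -1.0]]
ft_force: [0.3, -0.4, -0.5]
grip_width: 0.0199
```

Emit:
{"method": "arm_command", "body": {"series": [0.02,-0.0015,0,0,0,0.02,-0.0015,0,0,0]}}

```text
time: 7.85
tcp_pos: [0.54, 0.0923, 0.0136]
eef_rot: [[0.038, 0.999, 0.007], [0.999, -0.038, 0.001], [0.001, 0.007, -1.0]]
ft_force: [0.2, 1.4, 0.2]
grip_width: 0.0201
```

```bash
python3 look.py 4
```

```text
7.95 [0.54   0.0921 0.0136] [-0.19  0.17  1.12]
```

View pics/top4.png

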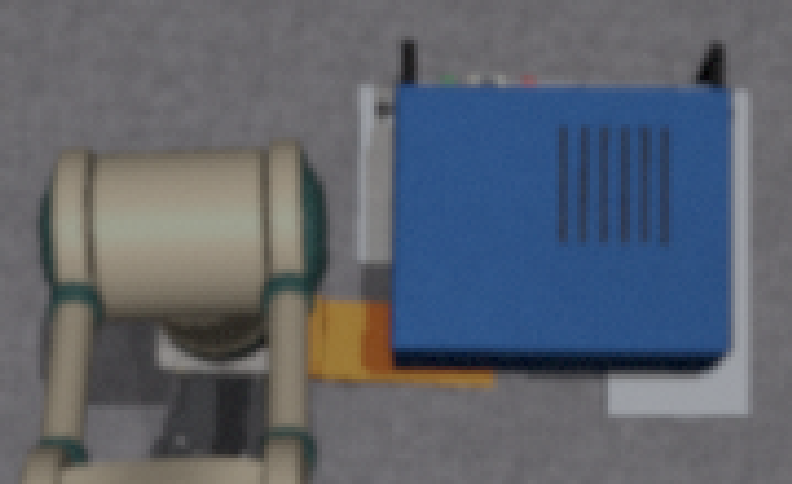

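Emit:
{"method": "arm_command", "body": {"series": [0.02,-0.0015,0,0,0,0.02,-0.0015,0,0,0]}}

```text
time: 8.2
tcp_pos: [0.5399, 0.0891, 0.0136]
eef_rot: [[0.038, 0.999, 0.007], [0.999, -0.038, 0.001], [0.001, 0.007, -1.0]]
ft_force: [-0.6, 0.2, -0.1]
grip_width: 0.0199
```

Emit:
{"method": "arm_command", "body": {"series": [0.02,-0.0015,0,0,0,0.02,-0.0015,0,0,0]}}

```text
time: 8.45
tcp_pos: [0.5398, 0.0863, 0.0136]
eef_rot: [[0.038, 0.999, 0.007], [0.999, -0.038, 0.002], [0.002, 0.007, -1.0]]
ft_force: [-0.5, 2.8, -0.6]
grip_width: 0.0199
```

Emit:
{"method": "arm_command", "body": {"series": [0.02,-0.0015,0,0,0]}}

```text
time: 8.57
tcp_pos: [0.5398, 0.0853, 0.0136]
eef_rot: [[0.039, 0.999, 0.007], [0.999, -0.039, 0.003], [0.003, 0.007, -1.0]]
ft_force: [-0.1, 3.8, 0.2]
grip_width: 0.0199
```

Emit:
{"method": "arm_command", "body": {"series": [0.02,-0.0015,0,0,0]}}

```text
time: 8.7
tcp_pos: [0.5398, 0.0844, 0.0137]
eef_rot: [[0.039, 0.999, 0.007], [0.999, -0.039, 0.004], [0.004, 0.007, -1.0]]
ft_force: [0.2, 4.6, -0.5]
grip_width: 0.0202
```

Emit:
{"method": "arm_command", "body": {"series": [0.02,-0.0015,0,0,0]}}

```text
time: 8.82
tcp_pos: [0.5398, 0.0836, 0.0137]
eef_rot: [[0.04, 0.999, 0.008], [0.999, -0.04, 0.005], [0.006, 0.007, -1.0]]
ft_force: [1.0, 5.8, -0.8]
grip_width: 0.0198
```

Emit:
{"method": "arm_command", "body": {"series": [0.02,-0.0015,0,0,0]}}

```text
time: 8.95
tcp_pos: [0.5398, 0.0829, 0.0137]
eef_rot: [[0.04, 0.999, 0.008], [0.999, -0.04, 0.007], [0.007, 0.007, -1.0]]
ft_force: [0.3, 5.4, 0.7]
grip_width: 0.0198
```

```bash
python3 look.py 5; python3 - <<'E'
from h import *
s=[env.get_state()["ft_force"]]
for k in (0,4,5):
    p,d=load("top",k); X=pts("top",d)
    # plane fit over case top interior
    Q=X[142:186,286:350].reshape(-1,3); Q=Q[abs(Q[:,2]-.127)<.01]
    A=np.c_[Q[:,:2]-Q[:,:2].mean(0),np.ones(len(Q))]; print(k,len(Q),np.round(np.linalg.lstsq(A,Q[:,2],rcond=None)[0],4))
E
```

```text
9.05 [0.5398 0.0828 0.0137] [0.2  5.8  0.51]
0 2806 [-0.0016 -0.0016  0.1274]
4 2807 [-0.0016 -0.0027  0.1274]
5 2808 [-0.0026 -0.0014  0.1274]
```

View pics/top5.png

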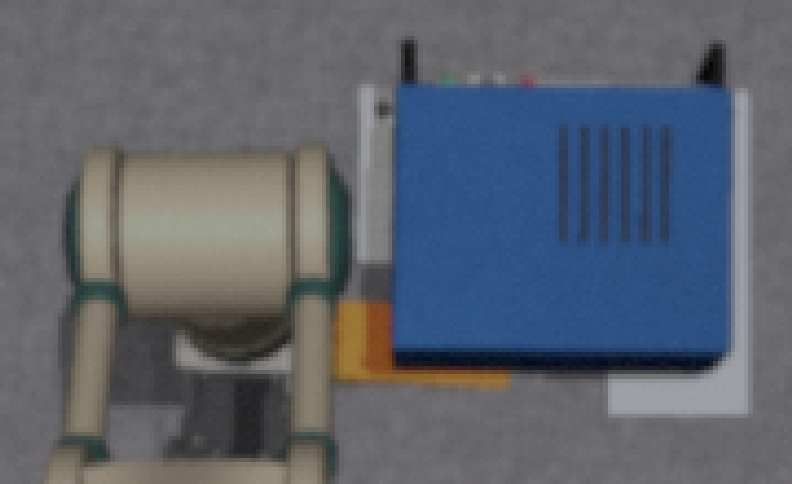

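Emit:
{"method": "arm_command", "body": {"series": [0.02,0.002,0,0,0,0.02,0.006,0,0,0,0.02,0.015,0,0,0,0.02,0.03,0,0,0,0.02,0,0,-0.03,0]}}

```text
time: 9.68
tcp_pos: [0.5397, 0.1362, 0.0422]
eef_rot: [[0.039, 0.999, 0.002], [0.999, -0.039, 0.002], [0.002, 0.002, -1.0]]
ft_force: [-0.0, -0.7, -0.2]
grip_width: 0.0202
```

Emit:
{"method": "arm_command", "body": {"series": [0,0,0,-0.055,0,0,0,0,-0.055,0,0,0,0,-0.03,0,0,0,0,0,0]}}

```text
time: 10.18
tcp_pos: [0.54, 0.1395, 0.1878]
eef_rot: [[0.036, 0.999, 0.005], [0.999, -0.036, 0.001], [0.002, 0.005, -1.0]]
ft_force: [0.2, 0.7, 0.7]
grip_width: 0.0003
```

```bash
python3 look.py 6; python3 - <<'E'
from h import *
p,d=env.snapshot("wrist");cv2.imwrite("pics/w6.png",p[:,:,::-1])
s=env.get_state();print(s["time"],s["tcp_pos"],np.round(s["eef_rot"],3).tolist(),s["grip_width"])
f=lambda x,y,s,u0,v0:((x+.5)/s-.5+u0,(y+.5)/s-.5+v0)
E
```

```text
10.275 [0.5379 0.139  0.1848] [-0.69  0.84 -0.28]
10.325 [0.53736764 0.13881718 0.18386329] [[0.036, 0.999, -0.003], [0.999, -0.036, 0.0], [0.0, -0.003, -1.0]] 0.0005492543375348422
```

View pics/scene6.png

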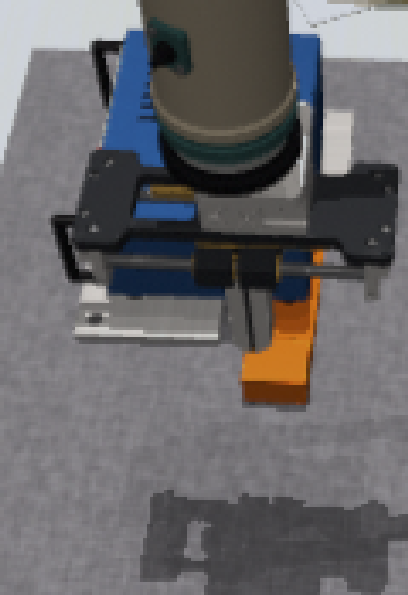

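View pics/top6.png

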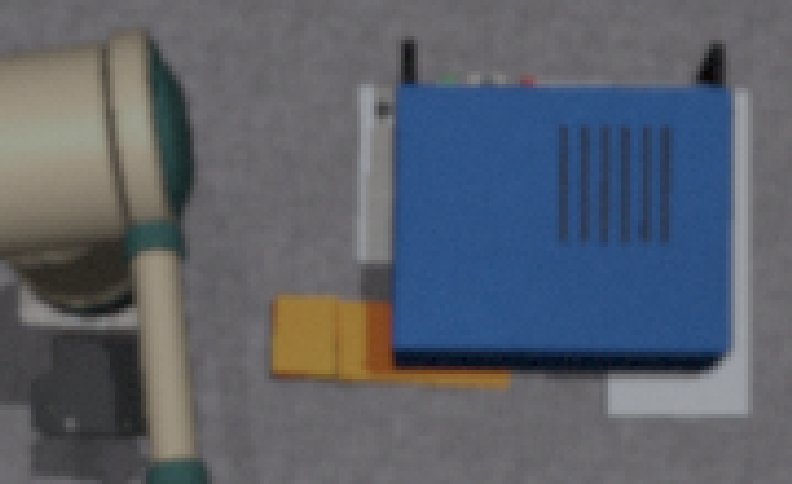

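Emit:
{"method": "arm_command", "body": {"series": [0,-0.05,0,0,0,0,-0.05,0,0,0,0,-0.04,0,0,0,0,-0.014,0,0,0,0,0,0,0,0]}}

```text
time: 10.95
tcp_pos: [0.5266, -0.017, 0.1731]
eef_rot: [[0.034, 0.999, -0.022], [0.999, -0.034, 0.003], [0.002, -0.022, -1.0]]
ft_force: [0.1, -0.3, 0.2]
grip_width: 0.0002
```

Emit:
{"method": "arm_command", "body": {"series": [0,0,0,0.025,0,0,0,0,0.014,0,0,0,0,0.004,0,0,0,0,0,0]}}

```text
time: 11.45
tcp_pos: [0.5259, -0.0132, 0.1299]
eef_rot: [[0.03, 0.999, -0.022], [1.0, -0.03, 0.004], [0.003, -0.022, -1.0]]
ft_force: [1.0, -0.2, 0.7]
grip_width: 0.0005
```

Emit:
{"method": "arm_command", "body": {"series": [0,-0.005,0.007,-0.004,0,0,0,0,0,0]}}

```text
time: 11.7
tcp_pos: [0.5341, -0.0177, 0.1344]
eef_rot: [[0.029, 0.999, -0.02], [1.0, -0.029, 0.004], [0.004, -0.02, -1.0]]
ft_force: [-0.6, 0.8, -0.5]
grip_width: 0.0002
```

Emit:
{"method": "arm_command", "body": {"series": [0,0,0,0.002,0,0,0,0,0.002,0]}}

```text
time: 11.95
tcp_pos: [0.5342, -0.0176, 0.1302]
eef_rot: [[0.029, 0.999, -0.02], [1.0, -0.029, 0.005], [0.004, -0.021, -1.0]]
ft_force: [-0.2, 0.1, 0.2]
grip_width: 0.0003
```

Emit:
{"method": "arm_command", "body": {"series": [0,0,0,0.001,0]}}

```text
time: 12.08
tcp_pos: [0.5341, -0.0175, 0.1296]
eef_rot: [[0.029, 0.999, -0.02], [1.0, -0.029, 0.005], [0.004, -0.02, -1.0]]
ft_force: [-1.6, 0.9, 10.0]
grip_width: 0.0002
```

Emit:
{"method": "arm_command", "body": {"series": [0,0,0,0.001,0]}}

```text
time: 12.2
tcp_pos: [0.5341, -0.0175, 0.1296]
eef_rot: [[0.029, 0.999, -0.02], [1.0, -0.029, 0.005], [0.004, -0.02, -1.0]]
ft_force: [-2.0, -0.5, 9.2]
grip_width: 0.0004
```

Emit:
{"method": "arm_command", "body": {"series": [0,0,0,0.001,0,0,0,0,0.001,0,0,0,0,0.001,0]}}

```text
time: 12.58
tcp_pos: [0.5341, -0.0175, 0.1297]
eef_rot: [[0.029, 0.999, -0.018], [1.0, -0.029, 0.004], [0.004, -0.018, -1.0]]
ft_force: [-1.1, -0.1, 7.1]
grip_width: 0.0007
```

```bash
python3 look.py 7; python3 - <<'E'
from h import *
for k in (0,6,7):
    p,d=load("top",k); X=pts("top",d)
    Q=X[132:186,300:350].reshape(-1,3); Q=Q[abs(Q[:,2]-.127)<.01]
    A=np.c_[Q[:,:2]-Q[:,:2].mean(0),np.ones(len(Q))]; print(k,len(Q),np.round(np.linalg.lstsq(A,Q[:,2],rcond=None)[0],4))
E
```

```text
12.675 [ 0.5341 -0.0175  0.1297] [-1.19  0.75  6.23]
0 2685 [-0.0019 -0.0029  0.1274]
6 2694 [-0.0047  0.0021  0.1275]
7 1662 [-2.300e-03 -1.000e-04  1.275e-01]
```

Emit:
{"method": "arm_command", "body": {"series": [0,0,0,-0.005,0,0,0,0,-0.03,0,0,0,0,-0.05,0,0,0.05,0,-0.04,0,0,0.055,0,0,0]}}

```text
time: 13.3
tcp_pos: [0.5398, 0.085, 0.2576]
eef_rot: [[0.037, 0.999, -0.019], [0.999, -0.037, 0.005], [0.004, -0.019, -1.0]]
ft_force: [0.0, -0.3, -0.4]
grip_width: 0.0005
```

Emit:
{"method": "arm_command", "body": {"series": [0,0.05,-0.03,0,0,0,0.05,-0.03,0,0,0,0.05,-0.03,0,0,0,0,-0.03,0,0,0,0,0,0,0]}}

```text
time: 13.92
tcp_pos: [0.4224, 0.2476, 0.2607]
eef_rot: [[0.032, 0.999, -0.017], [0.999, -0.032, 0.007], [0.007, -0.017, -1.0]]
ft_force: [1.3, -0.8, -0.5]
grip_width: 0.0002
```

```bash
python3 look.py 8; python3 - <<'E'
from h import *
for k in (0,7,8):
    p,d=load("top",k); X=pts("top",d)
    Q=X[132:186,284:352].reshape(-1,3); Q=Q[abs(Q[:,2]-.127)<.01]
    A=np.c_[Q[:,:2]-Q[:,:2].mean(0),np.ones(len(Q))]; print(k,len(Q),np.round(np.linalg.lstsq(A,Q[:,2],rcond=None)[0],4))
p,d=load("scene",8);cv2.imwrite("pics/s8full.png",p[:,:,::-1])
E
```

```text
14.025 [0.4248 0.2471 0.2606] [ 0.27 -0.04 -0.54]
0 3654 [-0.0014 -0.0017  0.1273]
7 1770 [-0.0028 -0.0013  0.1275]
8 3652 [-0.0025  0.0004  0.1274]
```

View pics/s8full.png

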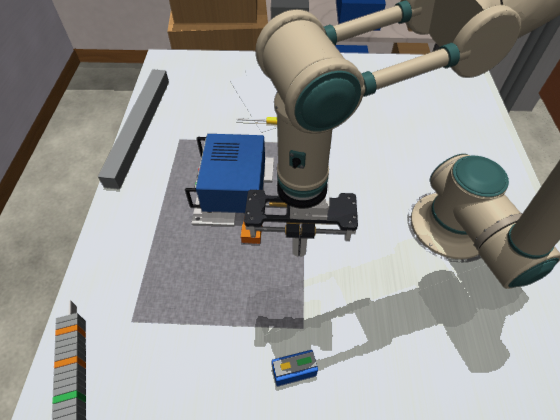

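View pics/top8.png

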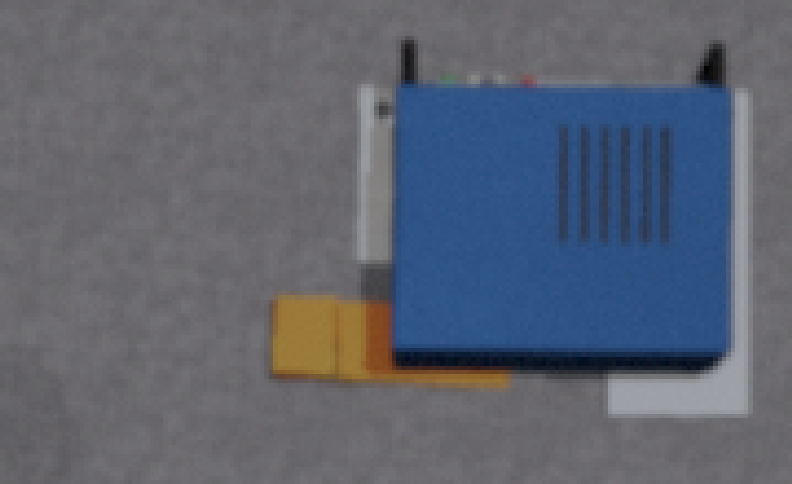

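View pics/scene8.png

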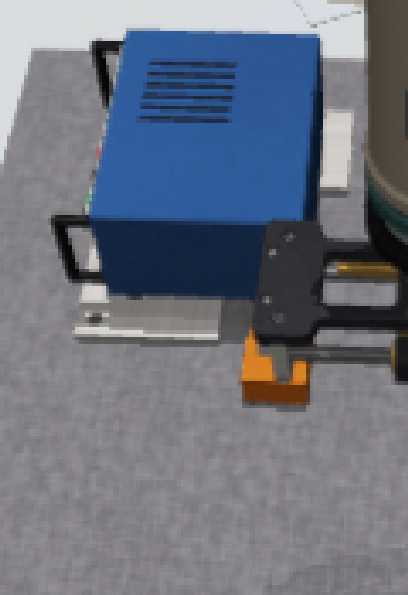

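The arm is clear and touching nothing. The wedge has stayed where it was pushed (top view: rear edge at column 273, thin end at 510), and the case corners sit on the same pixels as at the start.

```bash
python3 -c "
from workcell import env
print(env.finish_job())"
```

```text
the job is handed in; nothing more can be done
None
```

I pushed the wedge under the hanging foot, pressed on the case above it without any rocking, backed clear and handed the job in. No verdict came back.

- **Wedge:** I pushed it about 130 mm. The push rose from about 1 N to 5.8 N once the wedge met the foot. It ended with the foot about 22 mm ahead of its centre, near the centre line, and it did not move when I let go. That it still carries weight is my inference from this; I had no way to measure that force directly.
- **Press test:** I pressed at about (0.534, -0.018) m, some 3 mm from the corner point, for roughly 0.5 s. The force read 6–10 N and the fingertip height held at 129.6–129.7 mm.
- **Last pictures:** The set had not moved by any amount I could see. Its tilt changed by about 0.002 rad from the start, and by at most 0.006 rad in a noisier reading before the press; the limit is 0.012. I kept the arm well away from the bystanders. The relay looks unmoved, but I did not re-measure the relay, the jar or the screwdriver, and the arm partly or fully hid the last two.
- **One disagreement:** The camera depth put the case top at 127.4 mm, while the fingertip touched it at 129.6 mm, which is about the size of the calibration error. The wedge bore on the foot where its height was about 9 mm, which fits the fingertip reading better.

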